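Snap a connector housing shut in the bench hand press

TASK

Stand the half-closed connector housing in the nest of the bench press, then squeeze the press's two handles together until the housing's lid snaps home. Squeeze with growing force, feel for the snap and ease off at once, because the shell cracks if the handles are squeezed with more than about 20 N. Let go so that the handles spring open, leave the closed housing standing in the nest, and do not disturb the things lying around.

Things in the scene. Friction and masses are not known exactly. Their poses are not given: they have to be found in the camera images.
- housing_center (a point): Centre (half-way up) of the grey connector housing, an upright block 30 mm (own x) by 35 mm (own y) by 54 mm (z up); two brass blades stick 6 mm up from its top. Grip it across its 30 mm ends (along its x) by its upper half, at least 28 mm above its underside, because its lower half goes between the press pads. It may stand in the press either way round.
- housing: The same housing; origin at the middle of its underside, same axes. It is a thick shell (22 mm of the y size, on the -y side, 30 mm long) and a thin lid (8 mm, on the +y side, 26 mm long), with a 5 mm gap between them until the lid is pressed home. At the start it stands on the bench.
- housing_lid (a joint): Travel of the lid towards the shell in m: 0 on the first catch (5 mm gap), 0.005 snapped home. The resistance rises to a peak at about a third of the travel, then gives: past about 0.004 the lid snaps home by itself and stays there.
- press: Bench hand press, fixed to the bench; origin on the bench under the centre of the nest. Its two handles point along its own -x; its hinge pins stand at x = +70 mm, y = +-18 mm, up to 44 mm high. Base plate 125 x 78 mm.
- press_nest (a point): Centre of the nest floor, 12 mm above the bench, axes as the press. The housing stands here, its y along the press's y, between two flared end lips 35 mm apart along x (2.5 mm play at each end), 24 mm high above the bench; it can slide along y. Beside it are the squeezing pads, 18 to 34 mm above the bench: fingers that hold the housing must stay above 37 mm.
- press_grip (a point): Midway between the handles where they are squeezed together along the press's y, 68 mm before the nest, 26 mm above the bench. Handles: round bars 12 mm thick, black sleeves, 69 mm over their outsides here when open, free space between and under them. Geared: both close equally. A spring opens them (1.5 to 3 N here); the snap takes about 10 to 15 N here, over 20 N is too much.
- handle_left (a joint): Angle of the left handle in rad: 0 open, grows as it closes, stop at 0.16. The pads meet the housing at about 0.06 to 0.10 and the lid is home at about 0.10 to 0.15, differently each time (a thumb screw on this handle sets how far the left pad stands in). It springs back to 0 when let go.
- pad_right: Squeezing pad on the right handle (24 x 6 x 16 mm); origin at the middle of the face that meets the housing. The two pads are 44 to 48 mm apart when open, as the thumb screw sets the left one.
- fuse_box: Small fuse box 30 x 52 x 22 mm lying near the work; leave alone. Origin under its centre.
- heatsink: Finned heatsink 19 x 30 x 18 mm near the work; leave alone. Origin under its centre.
- flux_jar: Small pot with screw lid, 43 mm across, 30 mm tall; leave alone. Origin under its centre.
- tape_roll: Roll of tape lying flat, 62 mm across, 18 mm tall; leave alone. Origin under its centre.
There are look-alikes about, which are no part of the job. What is shaped like the housing but green is not meant.

How it is judged:
By the outcome, as a careful person would: the job done as asked, in the order asked, and still so for the second after the job is handed in, with the robot touching nothing.
It also fails if it takes over 53 s, if anything falls off the work surface, if the arm or the gripper's body presses on something with over 40 N, if the wrist force passes 120 N, or if a joint passes its speed limit or range.

ROBOT

A 6-joint arm with a two-finger parallel gripper is mounted at the origin on a cart in front of the work surface, level with it; the furniture and walls round the work are solid. World frame = base frame: x ahead of the robot, y to its left, z up, the work surface at z = 0. Lengths are in m, angles in rad, forces in N, time in s.
With the tool pointing down it reaches from about 0.325 to 0.85 m from the base axis. Payload 15.5 kg.
Tool frame: the origin (TCP) lies at the very end of the fingers, on their centre line; the grasp point (between the pads) lies 19 mm behind it; z points along the fingers, y is the line along which they close (so a half turn about z gives the same grasp; the last joint's range is limited). The gripper opens to 91 mm and grips with 3 to 60 N. Pads are 32 mm wide; open, the fingers measure 118 mm over their backs; the gripper's body (76 mm by 178 mm) begins 60 mm behind the grasp point.
Start: joints at [1.161, 0.494, 1.345, -0, 1.302, -0.096], TCP at [0.194, 0.594, 0.214] pointing down, gripper open.
Joint ranges: [-2.91, 2.91], [-0.82, 2.16], [0.22, 2.67], [-1.22, 4.37], [0.12, 2.79], [-3.08, 3.08]. Speed limits (rad/s): [1.89, 1.89, 2.57, 3.01, 3.01, 3.01].

INTERFACE

Orientations are given as a unit quaternion [w, x, y, z].
In Python, from plant import manip, grab_frame gives the robot as it stands.
- The arm moves only by the tool play_rows, never from a script. Its argument "moves" is a list that holds one entry, the list of rows, each a list of 5 numbers: the opening, from -1 (shut) to 1 (fully open), then the shift along the tool's x, y, z in cm, then the turn about the tool's z in rad. A call has 1 to 5 rows; each row is the pose to reach, as a shift and turn from the pose commanded when the call began, along the tool's axes at that moment; what a row does not reach only later rows make up. A row lasts 1/12 s, in which the tool goes at most 41.7 mm and 7.16 degrees, less where a joint would pass 70% of its speed; a pose out of reach is approached as far as the arm can. A call with a gripper value outside its range is refused whole. The fingers move at their own pace and stop on an object; "squeeze" is the grip in N (left out, the last holds). Time passes only in rows, so rows that repeat a pose let the fingers close. It gives the time, the measured TCP pose, the force, the opening and the grip force at its end, in the units of the state.
- manip.state(): the state, without advancing time (a new reading comes with each control period).
- grab_frame(name): name is "side" or "top" or "wrist"; returns a dict with "img" (480x640x3 uint8, red, green, blue), "fovy" (degrees; the focal length in pixels is half the picture's height over the tangent of half this angle, whatever the lens; pixels are square), "cx", "cy" (the principal point, pixels), "camera_from_world" (4x4, takes a point from world to camera coordinates). Camera axes: x right, y up, looking along -z (the intrinsics and any distortion apply to the point x, -y, -z); pixel columns grow to the right and rows downward; lengths in m; the calibration is good to about 2 mm. A picture is of the moment at which its call begins. There is no depth.
- manip.hand_in(): hands the job in; it is judged then, once.
The state is a dict: "time_s": time; "q": joint angles; "qvel": joint speeds; "joint_torque": joint torques, N m; "ee_pos": TCP position; "ee_rot": TCP orientation; "ft_force": force on the tool from outside, world axes, zero at the start; "moment": the same for the moment, N m; "grip_width": finger opening in m; "grasp_force": force on a finger pad.
Only numpy, scipy, OpenCV 4.12 (cv2) and the standard library are available. Lean on these libraries where they do the work, as an engineer would, in place of code of your own. Each camera call takes 0.05 s, during which the arm holds its last target. There are 200 camera calls.

## Working session

There is one attempt and no reset: what is moved stays moved. The work goes in short steps, Python scripts to look and compute and a tool call to move; the robot and the scene stay as the last step left them, time stands still between calls to the robot, and variables do not carry over. Pictures are saved under pics/ and viewed, at most 10 in all, crops included, and the job is handed in when it is done.

Besides the shell and the picture viewer there is one more tool, called as a command line: name --argument value ..., lists and objects as JSON in quotes. play_rows: Moves the arm, as the interface text tells. Its arguments: {"type":"object","properties":{"moves":{"type":"array"},"squeeze":{"type":"number"}},"required":["moves"]}

```bash
ls; mkdir -p pics; cat > h.py <<'E'
import numpy as np, cv2, json
from plant import manip, grab_frame
def snap(name, fn):
    f=grab_frame(name); cv2.imwrite(f'pics/{fn}.png', f['img'][:,:,::-1])
    json.dump({k:(np.array(v).tolist()) for k,v in f.items() if k!='img'}, open(f'pics/{fn}.json','w')); return f
def ray(fn,u,v,z):
    c=json.load(open(f'pics/{fn}.json')); T=np.array(c['camera_from_world']); f=240/np.tan(np.radians(c['fovy'])/2)
    d=T[:3,:3].T@np.array([(u-c['cx'])/f,-(v-c['cy'])/f,-1]); o=-T[:3,:3].T@T[:3,3]
    return (o+d*(z-o[2])/d[2]).round(4)
def proj(fn,P):
    c=json.load(open(f'pics/{fn}.json')); T=np.array(c['camera_from_world']); f=240/np.tan(np.radians(c['fovy'])/2)
    p=T[:3,:3]@np.array(P)+T[:3,3]; return np.array([c['cx']+f*p[0]/-p[2], c['cy']-f*p[1]/-p[2]]).round(1)
E
python3 - <<'E'
from h import *
for n in ['top','side','wrist']:
    f=snap(n,n+'0'); print(n,{k:v for k,v in f.items() if k!='img'})
print(manip.state())
E
```

```text
pics
top {'fovy': 52.53941824181675, 'cx': 328.55400143050605, 'cy': 251.7592946828395, 'camera_from_world': array([[ 5.75461399e-03, -9.99983388e-01,  3.28707058e-04,
         2.60828806e-01],
       [ 9.96414595e-01,  5.76182268e-03,  8.44082705e-02,
        -6.18816419e-01],
       [-8.44087623e-02, -1.58208505e-04,  9.96431200e-01,
        -8.70446459e-01],
       [ 0.00000000e+00,  0.00000000e+00,  0.00000000e+00,
         1.00000000e+00]])}
side {'fovy': 53.344920606434954, 'cx': 319.9971310984094, 'cy': 241.10927089427025, 'camera_from_world': array([[-0.98016149, -0.1978525 ,  0.01174089,  0.66265627],
       [ 0.11150996, -0.50150911,  0.85793598,  0.03123848],
       [-0.16385662,  0.84222503,  0.51362244, -1.0017901 ],
       [ 0.        ,  0.        ,  0.        ,  1.        ]])}
wrist {'fovy': 64.8582752974417, 'cx': 321.01376065892083, 'cy': 238.4587206468676, 'camera_from_world': array([[ 3.09845093e-01,  9.50786845e-01, -6.28036235e-04,
        -6.24716353e-01],
       [-9.18345602e-01,  2.99101843e-01, -2.59189975e-01,
         3.04171198e-02],
       [-2.46246571e-0
[... 164 characters left out ...]
5, 'q': array([ 1.16052124e+00,  4.94039259e-01,  1.34598666e+00, -2.20072374e-05,
        1.30251513e+00, -9.55145393e-02]), 'qvel': array([-4.51924394e-05, -7.06006043e-04, -2.15259558e-03, -1.66618822e-03,
        5.16956572e-04,  3.74486137e-04]), 'joint_torque': array([ 9.21889296e-04, -8.79202580e+01, -3.82047987e+01,  7.06683984e-02,
        5.04274119e-02, -3.92661161e-05]), 'ee_pos': array([0.19338591, 0.59401444, 0.21347671]), 'ee_rot': array([-1.08376988e-04,  1.56728493e-01,  9.87641612e-01, -4.61769747e-04]), 'ft_force': array([ 0.11806699, -0.33751904,  0.66305514]), 'moment': array([-0.04264238,  0.03675538,  0.01095973]), 'grasp_force': 0.0, 'grip_width': 0.09050591367406288}
```

View pics/top0.png

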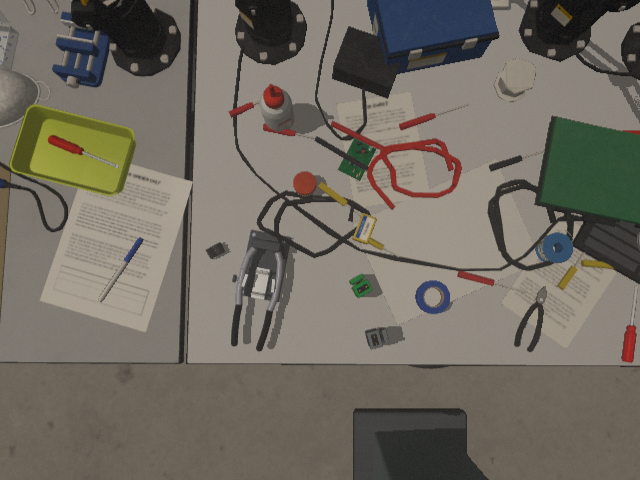

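View pics/side0.png

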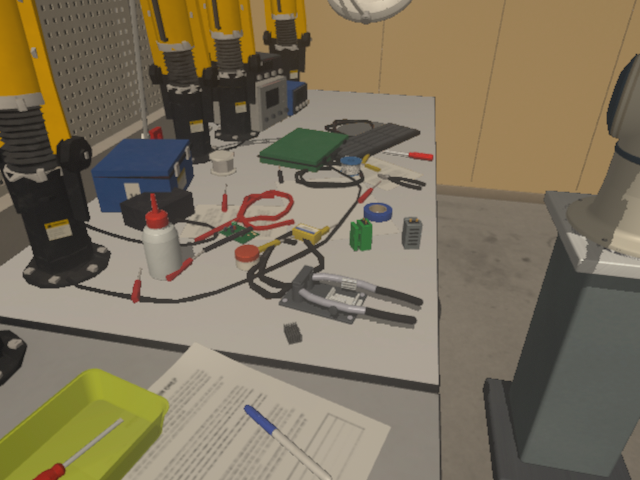

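Top view: the grey housing is at (378,337), the green look-alike at (360,286), the press nest at (262,283) with its handles toward the bottom, the heatsink at (217,250), and the tape roll at (433,297). The only candidates are grey (378,337) and green (360,286), so I choose the grey one. Next is a close crop to check.

```bash
python3 - <<'E'
from h import *
t=cv2.imread('pics/top0.png'); s=cv2.imread('pics/side0.png')
a=cv2.resize(t[225:355,225:305],(370,600),interpolation=cv2.INTER_CUBIC)  # 4.62x
b=cv2.resize(t[315:355,355:415],(420,280),interpolation=cv2.INTER_CUBIC) #7x
c=cv2.resize(s[205:255,380:447],(420,313),interpolation=cv2.INTER_CUBIC) #6.27
o=np.zeros((600,800,3),np.uint8); o[:,:370]=a; o[:280,375:795]=b; o[285:598,375:795]=c
cv2.imwrite('pics/crop1.png',o)
E
```

```text
(no output)
```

View pics/crop1.png

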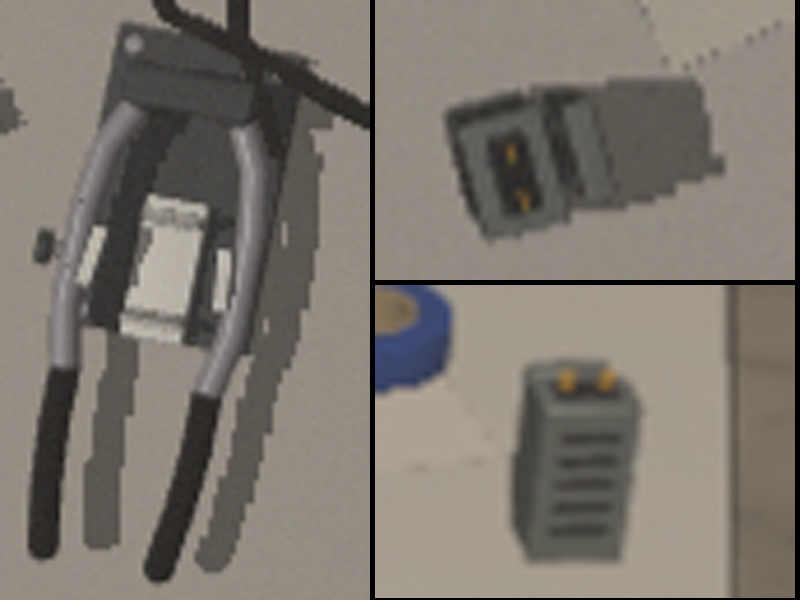

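The crop shows the grey shell with two brass blades and a lid toward image-right, still half open. The nest lies between the two lips at about (263,282) in the top view.

```bash
python3 - <<'E'
from h import *
B=lambda x,y:(355+(x-375)/7,315+y/7)
A=lambda x,y:(225+x/4.625,225+y/4.615)
H=[ray('top0',*B(*p),0.054) for p in [(455,123),(545,98),(570,217),(490,240)]]
L=[ray('top0',*B(*p),0.054) for p in [(568,100),(595,95),(618,202),(590,208)]]
print('H',H,'L',L)
# side top of housing: blades
C=lambda x,y:(380+(x-375)/6.27,205+(y-285)/6.27)
print('side base corners',[ray('side0',*C(*p),0) for p in [(525,558),(625,560)]], 'blades',[ray('side0',*C(*p),0.060) for p in [(567,372),(607,374)]], 'topblades',[ray('top0',*B(*p),0.060) for p in [(512,150),(524,200)]])
print('lips low',[ray('top0',*A(*p),0.024) for p in [(123,327),(183,338)]],'up',[ray('top0',*A(*p),0.024) for p in [(148,200),(208,210)]])
print('base',[ray('top0',*A(*p),0.00) for p in [(122,25),(298,75),(82,322),(245,352)]])
print('handle ends',[ray('top0',*A(*p),0.026) for p in [(42,550),(158,575)]],'sleeves',[ray('top0',*A(*p),0.026) for p in [(62,370),(207,395)]])
E
```

```text
H [array([0.4725, 0.1969, 0.054 ]), array([0.4788, 0.1742, 0.054 ]), array([0.4493, 0.168 , 0.054 ]), array([0.4435, 0.1881, 0.054 ])] L [array([0.4784, 0.1684, 0.054 ]), array([0.4796, 0.1616, 0.054 ]), array([0.4531, 0.1559, 0.054 ]), array([0.4515, 0.163 , 0.054 ])]
side base corners [array([0.4727, 0.1957, 0.    ]), array([ 0.4427,  0.1903, -0.    ])] blades [array([0.4668, 0.1861, 0.06  ]), array([0.4551, 0.1847, 0.06  ])] topblades [array([0.4664, 0.1831, 0.06  ]), array([0.454 , 0.1801, 0.06  ])]
lips low [array([0.5355, 0.4051, 0.024 ]), array([0.5313, 0.3812, 0.024 ])] up [array([0.5861, 0.3961, 0.024 ]), array([0.5822, 0.3721, 0.024 ])]
base [array([0.6595, 0.4116, 0.    ]), array([0.6391, 0.3389, 0.    ]), array([0.5373, 0.4256, 0.    ]), array([0.5255, 0.359 , 0.    ])]
handle ends [array([0.448 , 0.4349, 0.026 ]), array([0.4386, 0.3892, 0.026 ])] sleeves [array([0.5184, 0.4285, 0.026 ]), array([0.5089, 0.3711, 0.026 ])]
```

```bash
cat >> h.py <<'E'
from scipy.spatial.transform import Rotation as R
def go(P,phi):
    s=manip.state(); w,x,y,z=s['ee_rot']; M=R.from_quat([x,y,z,w]).as_matrix()
    d=M.T@(np.array(P)-s['ee_pos'])*100; a=np.arctan2(M[1,1],M[0,1]); t=(a-phi+np.pi/2)%np.pi-np.pi/2
    print('t',round(s['time_s'],2),'pos',s['ee_pos'].round(4),'phi',round(a,3),'shift cm',d.round(2),'turn',round(t,3),'w',round(s['grip_width'],4),'F',s['ft_force'].round(1),'g',round(float(s['grasp_force']),1),'q6',round(s['q'][5],2))
E
python3 -c "
from h import *
go([.4625,.1755,.15],.22)"
```

```text
t 0.15 pos [0.1934 0.594  0.2135] phi 1.256 shift cm [-38.55 -31.46   6.37] turn 1.036 w 0.0905 F [ 0.1 -0.3  0.7] g 0.0 q6 -0.1
```

play_rows --moves '[[[0.32,-3,-2.4,0.5,0.1],[0.32,-6,-4.9,1,0.2],[0.32,-9.2,-7.5,1.5,0.3],[0.32,-12.4,-10.1,2,0.4],[0.32,-15.4,-12.6,2.5,0.5]]]'

```text
time_s: 0.57
ee_pos: [0.3015, 0.4249, 0.1886]
ee_rot: [0.0, 0.398, 0.917, -0.0]
ft_force: [1.5, 0.7, 0.0]
grip_width: 0.0613
grasp_force: 0.0
```

```bash
python3 -c "
from h import *
go([.4625,.1755,.15],.22)"
```

```text
t 0.57 pos [0.3015 0.4249 0.1886] phi 0.751 shift cm [-29.22  -5.26   3.87] turn 0.531 w 0.0613 F [1.5 0.7 0. ] g 0.0 q6 0.09
```

play_rows --moves '[[[0.32,-3.9,-0.7,0.5,0.1],[0.32,-7.8,-1.4,1,0.2],[0.32,-11.7,-2.1,1.5,0.3],[0.32,-15.6,-2.8,2,0.4],[0.32,-19.5,-3.5,2.5,0.53]]]'

```text
time_s: 0.98
ee_pos: [0.4098, 0.2591, 0.1637]
ee_rot: [0.0, 0.623, 0.783, 0.0]
ft_force: [0.8, 1.0, -0.3]
grip_width: 0.0605
grasp_force: 0.0
```

```bash
python3 -c "
from h import *
go([.4625,.1755,.15],.22)"
```

```text
t 0.98 pos [0.4098 0.2591 0.1637] phi 0.227 shift cm [-9.33  3.25  1.37] turn 0.007 w 0.0605 F [ 0.8  1.  -0.3] g 0.0 q6 0.21
```

play_rows --moves '[[[0.32,-3.8,1.3,0.5,0],[0.32,-7.5,2.6,1,0],[0.32,-9.3,3.2,1.4,0],[0.32,-9.3,3.2,1.4,0]]]'

```text
time_s: 1.32
ee_pos: [0.4634, 0.1745, 0.1492]
ee_rot: [0.0, 0.622, 0.783, -0.0]
ft_force: [-0.4, 0.6, -0.3]
grip_width: 0.06
grasp_force: 0.0
```

```bash
python3 -c "
from h import *
go([.4625,.1755,.15],.22); snap('wrist','w1')"
```

```text
t 1.32 pos [0.4634 0.1745 0.1492] phi 0.227 shift cm [ 0.12 -0.07 -0.08] turn 0.007 w 0.06 F [-0.4  0.6 -0.3] g 0.0 q6 0.01
```

View pics/w1.png

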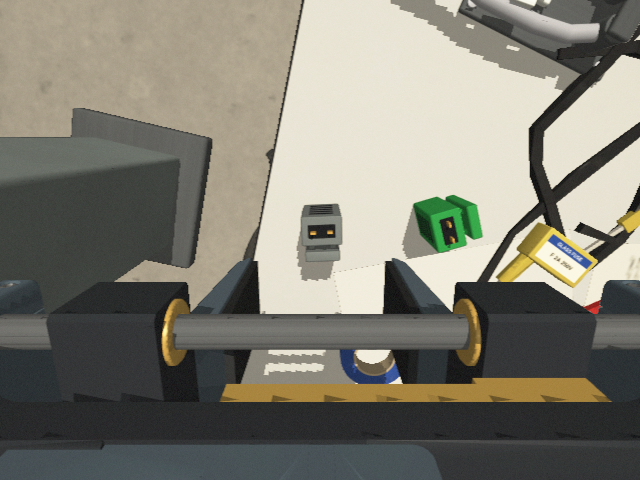

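Wrist view: the housing is at about (322,235), with the shell's top face between (302,218) and (342,247) and the lid strip at (306..340, 248..261). The green one at (448,222) is clear of the fingers.

```bash
python3 - <<'E'
from h import *
for p in [(302,218),(341,217),(342,246),(302,248),(306,250),(340,249),(306,261),(340,260)]: print(p,ray('w1',*p,0.054))
im=cv2.imread('pics/w1.png'); cv2.imwrite('pics/w1c.png',cv2.resize(im[195:270,275:375],(800,600),interpolation=cv2.INTER_CUBIC))
E
```

```text
(302, 218) [0.4477 0.1875 0.054 ]
(341, 217) [0.4748 0.1945 0.054 ]
(342, 246) [0.4807 0.1736 0.054 ]
(302, 248) [0.4525 0.1656 0.054 ]
(306, 250) [0.4557 0.1647 0.054 ]
(340, 249) [0.4799 0.1711 0.054 ]
(306, 261) [0.4575 0.1564 0.054 ]
(340, 260) [0.4819 0.1628 0.054 ]
```

View pics/w1c.png

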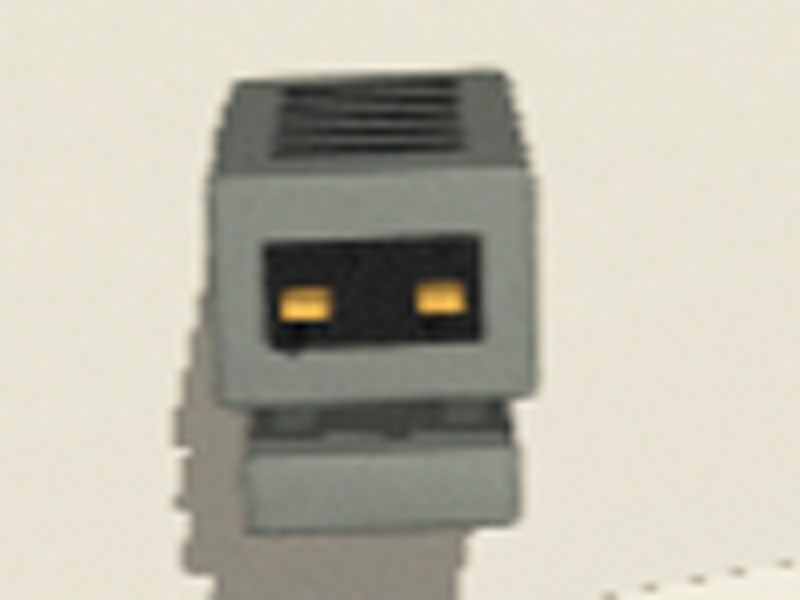

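```bash
python3 -c "
from h import *
go([.465,.1755,.031],.25)
print([ray('w1',*p,0.054) for p in [(301.8,217.3),(341.9,216),(306,261.3),(340,260.3)]])"
```

```text
t 1.37 pos [0.4624 0.176  0.1495] phi 0.228 shift cm [-0.11  0.25 11.85] turn -0.022 w 0.0604 F [-0.3 -0.3  0.4] g 0.0 q6 0.02
[array([0.4475, 0.188 , 0.054 ]), array([0.4753, 0.1954, 0.054 ]), array([0.4576, 0.1562, 0.054 ]), array([0.4819, 0.1626, 0.054 ])]
```

play_rows --moves '[[[0.32,0,0.25,3,-0.03],[0.32,-0.1,0.25,6.5,-0.03],[0.32,-0.1,0.25,9.5,-0.03],[0.32,-0.1,0.25,11.2,-0.03],[0.32,-0.1,0.25,11.8,-0.03]]]'

```text
time_s: 1.78
ee_pos: [0.4624, 0.1778, 0.0296]
ee_rot: [-0.001, 0.609, 0.793, -0.001]
ft_force: [-0.5, -0.6, 0.4]
grip_width: 0.0601
grasp_force: 0.0
```

play_rows --moves '[[[0.32,0,0,0,0],[-0.3,0,0,0,0],[-0.5,0,0,0,0],[-0.6,0,0,0,0],[-0.6,0,0,0,0]]]' --squeeze 15

```text
time_s: 2.2
ee_pos: [0.4649, 0.1775, 0.0329]
ee_rot: [0.001, 0.609, 0.793, 0.001]
ft_force: [-0.1, 0.6, -0.9]
grip_width: 0.0366
grasp_force: 0.0
```

```bash
python3 -c "
from h import *
go([.5588,.3886,.15],-.174)"
```

```text
t 2.2 pos [0.4649 0.1775 0.0329] phi 0.261 shift cm [ 17.97  14.54 -11.68] turn 0.435 w 0.0366 F [-0.1  0.6 -0.9] g 0.0 q6 -0.02
```

play_rows --moves '[[[-0.7,0,0,0,0],[-0.7,0,0,0,0],[-0.7,0,0,0,0],[-0.7,0,0,0,0]]]' --squeeze 15

```text
time_s: 2.53
ee_pos: [0.4644, 0.1773, 0.0323]
ee_rot: [0.0, 0.609, 0.793, 0.0]
ft_force: [-2.0, -0.0, 7.7]
grip_width: 0.0299
grasp_force: 15.0
```

```bash
python3 -c "
from h import *
go([.5588,.3886,.15],-.174)"
```

```text
t 2.53 pos [0.4644 0.1773 0.0323] phi 0.261 shift cm [ 17.98  14.58 -11.77] turn 0.435 w 0.0299 F [-2.  -0.   7.7] g 15.0 q6 -0.02
```

play_rows --moves '[[[-0.7,0,0,-3,0],[-0.7,0,0,-7,0],[-0.7,1.5,1.5,-10,0.1],[-0.7,4,4,-12,0.2],[-0.7,6,6.5,-13,0.3]]]'

```text
time_s: 2.95
ee_pos: [0.5128, 0.2535, 0.1656]
ee_rot: [0.001, 0.723, 0.691, 0.002]
ft_force: [1.3, 0.6, -1.3]
grip_width: 0.0305
grasp_force: 15.0
```

```bash
python3 -c "
from h import *
go([.54,.31,.16],-.174)"
```

```text
t 2.95 pos [0.5128 0.2535 0.1656] phi -0.045 shift cm [5.77 2.46 0.58] turn 0.129 w 0.0305 F [ 1.3  0.6 -1.3] g 15.0 q6 0.4
```

play_rows --moves '[[[-0.7,3,1.2,0.3,0.07],[-0.7,5.8,2.5,0.6,0.13],[-0.7,5.8,2.5,0.6,0.13],[-0.7,5.8,2.5,0.6,0.13]]]'

```text
time_s: 3.28
ee_pos: [0.5389, 0.3101, 0.1553]
ee_rot: [-0.0, 0.764, 0.645, -0.0]
ft_force: [-0.3, -0.6, -1.3]
grip_width: 0.03
grasp_force: 15.0
```

```bash
python3 -c "
from h import *
go([.5588,.3886,.13],-.174); snap('wrist','w2')
for P in [(.5588,.3886,.024),(.5588+.0175*.985,.3886-.0175*.174,.024),(.5588-.0175*.985,.3886+.0175*.174,.024)]: print(proj('w2',P))"
```

```text
t 3.28 pos [0.5389 0.3101 0.1553] phi -0.168 shift cm [8.08 0.65 2.53] turn 0.006 w 0.03 F [-0.3 -0.6 -1.3] g 15.0 q6 0.59
[327.7 126.7]
[350.5 126.8]
[304.9 126.5]
```

View pics/w2.png

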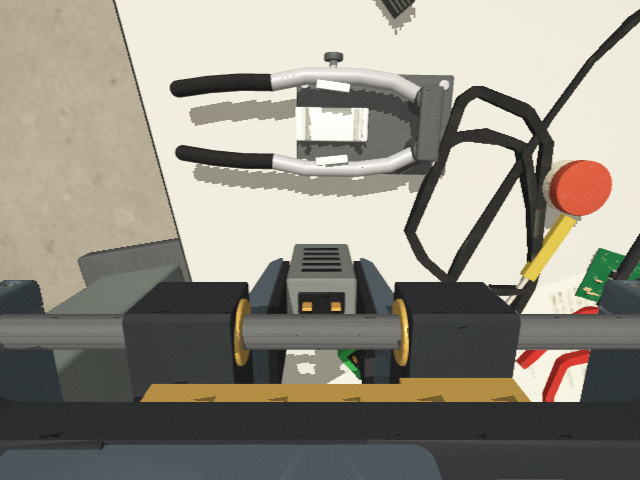

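Wrist view 2: the housing is held upright at (320,280), and the nest between the lips is centred near (332,125). I'll enlarge the press.

```bash
python3 - <<'E'
from h import *
im=cv2.imread('pics/w2.png'); cv2.imwrite('pics/w2c.png',cv2.resize(im[70:190,285:445],(800,600),interpolation=cv2.INTER_CUBIC))
E
```

```text
(no output)
```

View pics/w2c.png

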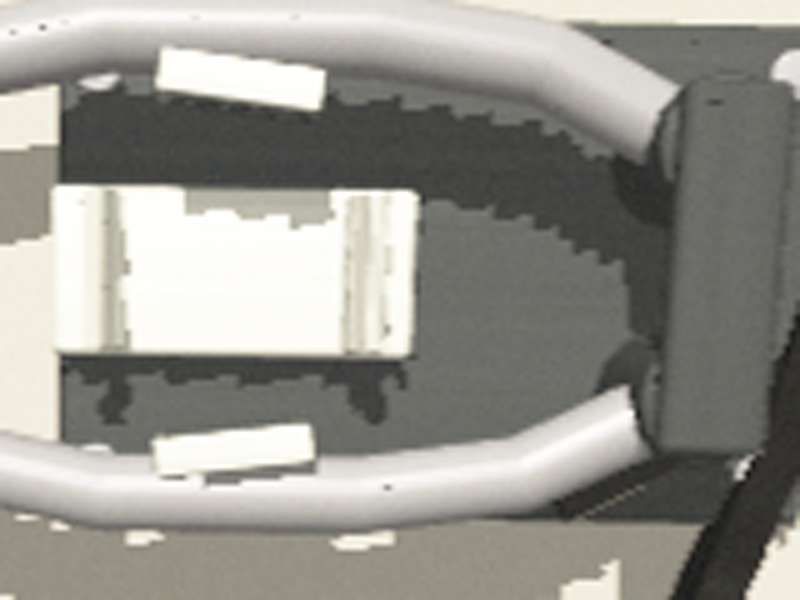

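```bash
python3 - <<'E'
from h import *
K=lambda x,y:(285+x/5,70+y/5)
c=[ray('w2',*K(*p),0.024) for p in [(55,186),(415,190),(57,353),(412,357)]]
print(c,np.mean(c,0)); 
for a,b in [(0,1),(2,3)]: d=c[b]-c[a]; print(np.arctan2(d[1],d[0]),np.linalg.norm(d))
d=(c[0]+c[1]-c[2]-c[3])/2; print('y dir',np.arctan2(d[1],d[0])-np.pi/2,np.linalg.norm(d))
print('floor mid z12',ray('w2',*K(236,270),0.012))
print('pads z34',[ray('w2',*K(*p),0.034) for p in [(160,90),(322,108),(155,432),(313,424)]])
# held housing top corners (z=tip+.0225)
z=.1553+.0225
print('held',[ray('w2',*p,z) for p in [(288,287),(350,287)]])
go([.56,.388,.09],-.174)
E
```

```text
[array([0.5374, 0.4066, 0.024 ]), array([0.5911, 0.3969, 0.024 ]), array([0.5332, 0.3824, 0.024 ]), array([0.5874, 0.3726, 0.024 ])] [0.562275 0.389625 0.024   ]
-0.17870614740297594 0.054569038840719904
-0.1788791577818722 0.05507885256611655
y dir -0.16146853343984757 0.024569595031257614
floor mid z12 [0.5629 0.3903 0.012 ]
pads z34 [array([0.5553, 0.4161, 0.034 ]), array([0.5781, 0.4098, 0.034 ]), array([0.5463, 0.3685, 0.034 ]), array([0.5701, 0.3657, 0.034 ])]
held [array([0.5283, 0.3238, 0.1778]), array([0.5541, 0.3195, 0.1778])]
t 3.33 pos [0.5384 0.3091 0.1554] phi -0.168 shift cm [8.15 0.82 6.53] turn 0.006 w 0.03 F [ 0.7 -1.1 -1.7] g 15.0 q6 0.59
```

play_rows --moves '[[[-0.7,2.8,0.3,1,0.01],[-0.7,5.6,0.6,3,0.01],[-0.7,8.4,1,6,0.01],[-0.7,8.6,1,7,0.01],[-0.7,8.6,1,7,0.01]]]'

```text
time_s: 3.75
ee_pos: [0.5614, 0.3913, 0.0826]
ee_rot: [-0.0, 0.767, 0.642, -0.003]
ft_force: [0.1, -0.7, -2.5]
grip_width: 0.0299
grasp_force: 15.0
```

```bash
python3 - <<'E'
from h import *
go([.5625,.3925,.045],-.177); go([.5625,.3925,.045],-.177)
snap('wrist','w3');snap('side','s3');snap('top','t3')
a=cv2.imread('pics/w3.png')[210:330,230:410];b=cv2.imread('pics/s3.png')[240:330,270:405];c=cv2.imread('pics/t3.png')[240:320,230:310]
o=np.zeros((600,800,3),np.uint8);o[:300,:450]=cv2.resize(a,(450,300));o[300:,:450]=cv2.resize(b,(450,300),interpolation=2);o[:350,450:]=cv2.resize(c,(350,350),interpolation=2)
cv2.imwrite('pics/c3.png',o)
E
```

```text
t 3.75 pos [0.5614 0.3913 0.0826] phi -0.178 shift cm [0.15 0.11 3.76] turn -0.001 w 0.0299 F [ 0.1 -0.7 -2.5] g 15.0 q6 0.7
t 3.75 pos [0.5614 0.3913 0.0826] phi -0.178 shift cm [0.15 0.11 3.76] turn -0.001 w 0.0299 F [ 0.1 -0.7 -2.5] g 15.0 q6 0.7
```

View pics/c3.png

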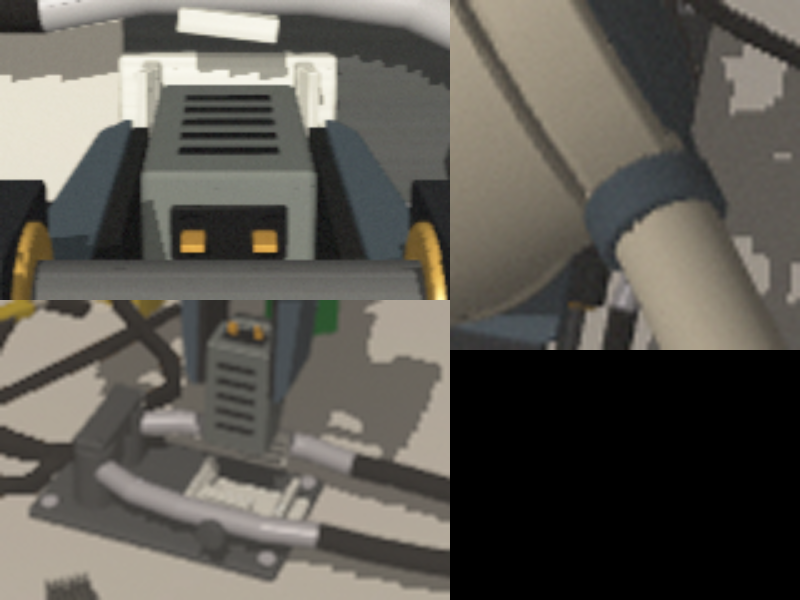

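Housing over the nest: in the wrist crop its underside edge is centred at x≈231 and the nest at about 228.5, so it sits about 0.6 mm off along tool y. I'll check the y offset numerically.

```bash
python3 - <<'E'
from h import *
W=lambda x,y:(230+x/2.5,210+y/2.5)
yd=np.array([.176,.984,0]); n=np.array([.562,.3895,0])
print('housing back bottom',[(ray('w3',*W(*p),.0515)-n)@yd for p in [(165,88),(298,86)]], 'top',[(ray('w3',*W(*p),.1055)-n)@yd for p in [(147,170),(315,170)]])
print('nest plate +y edge (expect .012)',[(ray('w3',*W(*p),.024)-n)@yd for p in [(122,57),(335,55)]])
print('left pad face', [(ray('w3',*W(*p),.034)-n)@yd for p in [(180,32),(277,41)]])
E
```

```text
housing back bottom [np.float64(0.016436799999999994), np.float64(0.01685279999999997)] top [np.float64(0.01775839999999998), np.float64(0.017794399999999957)]
nest plate +y edge (expect .012) [np.float64(0.016517599999999973), np.float64(0.0170176)]
left pad face [np.float64(0.02522719999999998), np.float64(0.023051199999999994)]
```

play_rows --moves '[[[-0.7,0,-0.05,1,0],[-0.7,0,-0.05,2,0],[-0.7,0,-0.05,2.8,0],[-0.7,0,-0.05,3.4,0],[-0.7,0,-0.05,3.5,0]]]'

```text
time_s: 4.32
ee_pos: [0.562, 0.3916, 0.0493]
ee_rot: [-0.0, 0.768, 0.641, -0.001]
ft_force: [-0.2, 0.0, -1.8]
grip_width: 0.0301
grasp_force: 15.0
```

play_rows --moves '[[[-0.7,0,0,0.1,0],[-0.7,0,0,0.15,0],[-0.7,0,0,0.2,0],[-0.7,0,0,0.25,0],[-0.7,0,0,0.25,0]]]'

```text
time_s: 4.73
ee_pos: [0.5628, 0.3923, 0.0486]
ee_rot: [0.0, 0.767, 0.641, 0.0]
ft_force: [-0.1, -0.7, -1.7]
grip_width: 0.0297
grasp_force: 15.0
```

```bash
python3 -c "
from h import *
go([.5625,.3925,.0435],-.177)"
```

```text
t 4.73 pos [0.5628 0.3923 0.0486] phi -0.179 shift cm [ 0.02 -0.04  0.51] turn -0.002 w 0.0297 F [-0.1 -0.7 -1.7] g 15.0 q6 0.7
```

play_rows --moves '[[[-0.7,0,0,0.1,0],[-0.7,0,0,0.2,0],[-0.7,0,0,0.25,0],[-0.7,0,0,0.25,0]]]'

```text
time_s: 5.07
ee_pos: [0.5627, 0.3922, 0.0458]
ee_rot: [-0.0, 0.767, 0.641, -0.0]
ft_force: [-0.8, -0.2, -2.2]
grip_width: 0.0299
grasp_force: 15.0
```

play_rows --moves '[[[-0.7,0,0,0.05,0],[-0.7,0,0,0.1,0],[-0.7,0,0,0.1,0]]]'

```text
time_s: 5.32
ee_pos: [0.5627, 0.3922, 0.0448]
ee_rot: [-0.0, 0.767, 0.641, -0.0]
ft_force: [0.1, 0.6, -1.9]
grip_width: 0.0299
grasp_force: 15.0
```

play_rows --moves '[[[-0.7,0,0,0.05,0],[-0.7,0,0,0.1,0],[-0.7,0,0,0.1,0]]]'

```text
time_s: 5.57
ee_pos: [0.5628, 0.3923, 0.0444]
ee_rot: [0.0, 0.767, 0.641, 0.0]
ft_force: [-2.2, -0.5, 5.5]
grip_width: 0.0298
grasp_force: 15.0
```

play_rows --moves '[[[-0.7,0,0,0.05,0],[-0.7,0,0,0.1,0],[-0.7,0,0,0.1,0]]]'

```text
time_s: 5.82
ee_pos: [0.5628, 0.3926, 0.0442]
ee_rot: [-0.0, 0.767, 0.641, 0.001]
ft_force: [-5.3, 0.6, 15.3]
grip_width: 0.0302
grasp_force: 15.0
```

play_rows --moves '[[[-0.7,0,0,-0.1,0],[-0.7,0,0,-0.15,0],[0,0,0,-0.15,0],[0.3,0,0,-0.15,0],[0.3,0,0,-0.15,0]]]'

```text
time_s: 6.23
ee_pos: [0.5628, 0.3922, 0.0443]
ee_rot: [-0.0, 0.767, 0.641, -0.0]
ft_force: [0.3, 0.2, 0.3]
grip_width: 0.0472
grasp_force: 0.0
```

play_rows --moves '[[[0.3,0,0,0,0],[0.3,0,0,-1.5,0],[0.3,0,0,-4,0],[0.3,0,0,-7,0],[0.3,0,0,-10,0]]]'

```text
time_s: 6.65
ee_pos: [0.5624, 0.3919, 0.1451]
ee_rot: [-0.0, 0.767, 0.641, -0.001]
ft_force: [1.4, 0.0, -0.4]
grip_width: 0.0593
grasp_force: 0.0
```

```bash
python3 - <<'E'
from h import *
g=np.array([.562,.3895,0])-.068*np.array([.984,-.176,0])
print(g); go([g[0],g[1],.12],-.177+np.pi/2)
snap('side','s4');snap('wrist','w4')
a=cv2.imread('pics/w4.png')[150:330,210:430];b=cv2.imread('pics/s4.png')[240:330,270:405]
o=np.zeros((600,800,3),np.uint8);o[:360,:440]=cv2.resize(a,(440,360),interpolation=2);o[300:,350:800]=cv2.resize(b,(450,300),interpolation=2)
cv2.imwrite('pics/c4.png',o)
E
```

```text
[0.495088 0.401468 0.      ]
t 6.65 pos [0.5624 0.3919 0.1451] phi -0.179 shift cm [-0.26 -6.79  2.52] turn 1.569 w 0.0593 F [ 1.4  0.  -0.4] g 0.0 q6 0.7
```

View pics/c4.png

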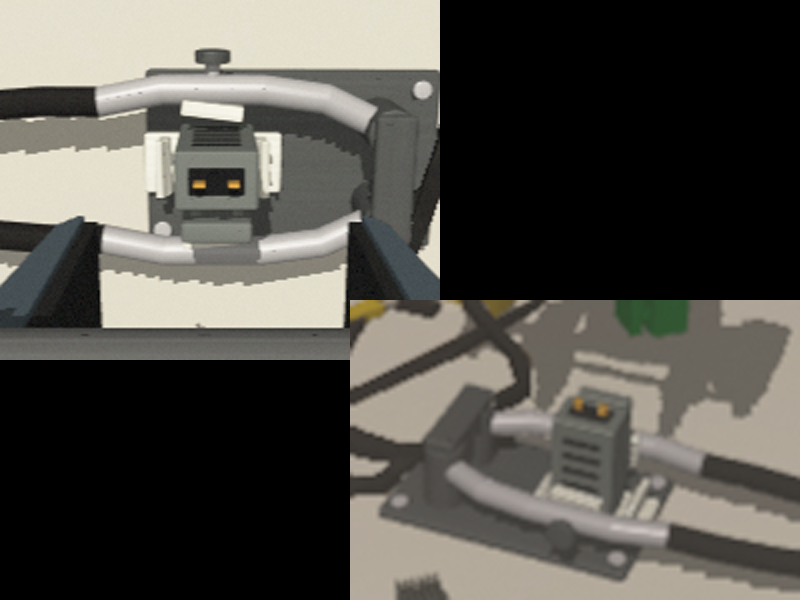

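The housing stands in the nest between the lips, with its lid facing the right handle. Now I move to the handles.

play_rows --moves '[[[0.5,0,-1.5,0,-0.12],[0.7,0,-3,0,-0.24],[0.9,-0.1,-4.5,0,-0.36],[1,-0.2,-6,0,-0.48],[1,-0.2,-6.8,0,-0.6]]]'

```text
time_s: 7.17
ee_pos: [0.4937, 0.4023, 0.1439]
ee_rot: [-0.0, 0.541, 0.841, -0.001]
ft_force: [0.3, 0.2, -0.1]
grip_width: 0.0891
grasp_force: 0.0
```

play_rows --moves '[[[1,0,0,0,-0.12],[1,0,0,0,-0.24],[1,0,0,0,-0.36],[1,0,0,0,-0.48],[1,0,0,0,-0.6]]]'

```text
time_s: 7.58
ee_pos: [0.4953, 0.4022, 0.1439]
ee_rot: [-0.0, 0.269, 0.963, -0.0]
ft_force: [0.2, 0.0, 0.9]
grip_width: 0.0912
grasp_force: 0.0
```

play_rows --moves '[[[1,0,0,0,-0.12],[1,0,0,0,-0.24],[1,0,0,0,-0.36],[1,0,0,0,-0.37],[1,0,0,0,-0.37]]]'

```text
time_s: 8.0
ee_pos: [0.4953, 0.4023, 0.144]
ee_rot: [-0.0, 0.091, 0.996, -0.0]
ft_force: [0.6, -0.1, 0.1]
grip_width: 0.0915
grasp_force: 0.0
```

```bash
python3 - <<'E'
from h import *
go([.4951,.4015,.011],-.177+np.pi/2)
snap('wrist','w5')
E
```

```text
t 8.0 pos [0.4953 0.4023 0.144 ] phi 1.388 shift cm [ 1.00e-02 -7.00e-02  1.33e+01] turn -0.006 w 0.0915 F [ 0.6 -0.1  0.1] g 0.0 q6 -0.8
```

View pics/w5.png

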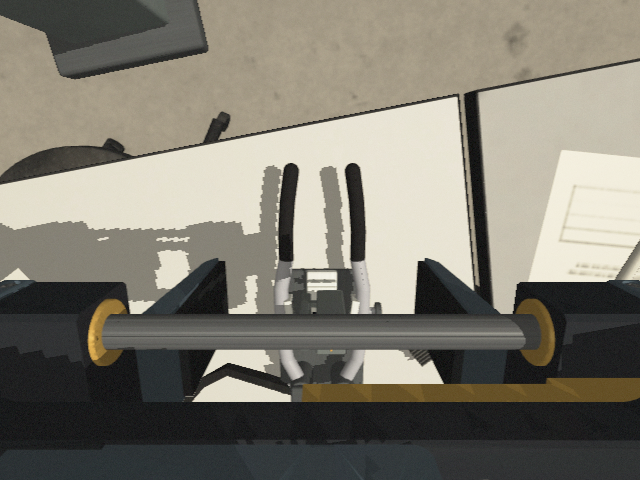

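Wrist view: the sleeves at x≈287 and 358 are centred between the open fingers (midline 321), so I descend around them.

play_rows --moves '[[[1,0,-0.05,3.5,0],[1,0,-0.05,7,0],[1,0,-0.05,10,0],[1,0,-0.05,12.3,0],[1,0,-0.05,13.2,0]]]'

```text
time_s: 8.47
ee_pos: [0.4938, 0.4007, 0.009]
ee_rot: [-0.002, 0.092, 0.996, -0.001]
ft_force: [-0.7, -0.5, 0.3]
grip_width: 0.0914
grasp_force: 0.0
```

play_rows --moves '[[[0.8,0,0,0,0],[0.7,0,0,0,0],[0.6,0,0,0,0],[0.55,0,0,0,0],[0.55,0,0,0,0]]]' --squeeze 3

```text
time_s: 8.88
ee_pos: [0.4961, 0.4023, 0.0138]
ee_rot: [0.001, 0.09, 0.996, 0.001]
ft_force: [0.1, 0.0, -0.3]
grip_width: 0.0708
grasp_force: 0.0
```

play_rows --moves '[[[0.5,0,0,0,0],[0.45,0,0,0,0],[0.4,0,0,0,0],[0.35,0,0,0,0],[0.3,0,0,0,0]]]' --squeeze 4

```text
time_s: 9.3
ee_pos: [0.4956, 0.4023, 0.0127]
ee_rot: [0.0, 0.09, 0.996, 0.0]
ft_force: [0.8, 4.1, 3.0]
grip_width: 0.0595
grasp_force: 2.0
```

play_rows --moves '[[[0.25,0,0,0,0],[0.2,0,0,0,0],[0.15,0,0,0,0],[0.1,0,0,0,0],[0.05,0,0,0,0]]]' --squeeze 5

```text
time_s: 9.72
ee_pos: [0.4954, 0.4023, 0.0125]
ee_rot: [0.0, 0.09, 0.996, 0.0]
ft_force: [-1.5, 8.1, 3.4]
grip_width: 0.0484
grasp_force: 5.0
```

The wrist feels 8 N sideways, so the tool is off-centre between the geared handles. I'll recentre it while holding.

play_rows --moves '[[[0.05,0,0.04,0,0],[0.05,0,0.08,0,0],[0.05,0,0.08,0,0],[0.05,0,0.08,0,0]]]' --squeeze 5

```text
time_s: 10.05
ee_pos: [0.4953, 0.4025, 0.0124]
ee_rot: [-0.0, 0.09, 0.996, -0.0]
ft_force: [-1.7, 1.6, 5.3]
grip_width: 0.0481
grasp_force: 5.1
```

play_rows --moves '[[[-0.4,0,0.02,0,0],[-0.4,0,0.02,0,0],[-0.4,0,0.02,0,0]]]' --squeeze 6

```text
time_s: 10.3
ee_pos: [0.4953, 0.4025, 0.0124]
ee_rot: [-0.0, 0.09, 0.996, -0.0]
ft_force: [-0.9, -0.2, 5.6]
grip_width: 0.0479
grasp_force: 6.0
```

play_rows --moves '[[[-0.4,0,0,0,0],[-0.4,0,0,0,0],[-0.4,0,0,0,0]]]' --squeeze 8

```text
time_s: 10.55
ee_pos: [0.4954, 0.4025, 0.0124]
ee_rot: [-0.0, 0.09, 0.996, -0.0]
ft_force: [-1.5, 0.3, 5.6]
grip_width: 0.0467
grasp_force: 8.0
```

play_rows --moves '[[[-0.4,0,0,0,0],[-0.4,0,0,0,0],[-0.4,0,0,0,0]]]' --squeeze 9.5

```text
time_s: 10.8
ee_pos: [0.4953, 0.4025, 0.0124]
ee_rot: [-0.0, 0.09, 0.996, -0.0]
ft_force: [-1.8, 1.1, 6.4]
grip_width: 0.0463
grasp_force: 9.5
```

play_rows --moves '[[[-0.4,0,0,0,0],[-0.4,0,0,0,0],[-0.4,0,0,0,0]]]' --squeeze 10.5

```text
time_s: 11.05
ee_pos: [0.4953, 0.4025, 0.0124]
ee_rot: [-0.0, 0.09, 0.996, -0.0]
ft_force: [-3.0, 0.9, 6.6]
grip_width: 0.0454
grasp_force: 10.5
```

play_rows --moves '[[[-0.16,0,0,0,0],[-0.16,0,0,0,0],[-0.16,0,0,0,0]]]' --squeeze 11.3

```text
time_s: 11.3
ee_pos: [0.4953, 0.4025, 0.0123]
ee_rot: [-0.0, 0.09, 0.996, -0.0]
ft_force: [-2.4, -0.2, 6.4]
grip_width: 0.0391
grasp_force: 9.3
```

play_rows --moves '[[[-0.16,0,0,0,0],[-0.17,0,0,0,0]]]' --squeeze 9

```text
time_s: 11.47
ee_pos: [0.4953, 0.4025, 0.0124]
ee_rot: [-0.0, 0.09, 0.996, -0.0]
ft_force: [-1.8, 0.7, 5.8]
grip_width: 0.0389
grasp_force: 9.1
```

It snapped through at about 11 N and stopped hard at 38.9 mm, so I ease off now.

play_rows --moves '[[[-0.1,0,0,0,0],[0,0,0,0,0],[0.1,0,0,0,0],[0.2,0,0,0,0],[0.3,0,0,0,0]]]' --squeeze 3

```text
time_s: 11.88
ee_pos: [0.4956, 0.4025, 0.0123]
ee_rot: [0.0, 0.09, 0.996, -0.0]
ft_force: [1.2, -2.2, 1.7]
grip_width: 0.0579
grasp_force: 1.5
```

play_rows --moves '[[[0.4,0,0,0,0],[0.5,0,0,0,0],[0.6,0,0,0,0],[0.8,0,0,0,0],[1,0,0,0,0]]]'

```text
time_s: 12.3
ee_pos: [0.4955, 0.403, 0.0123]
ee_rot: [-0.0, 0.09, 0.996, 0.0]
ft_force: [0.4, 0.5, 0.6]
grip_width: 0.0833
grasp_force: 0.0
```

play_rows --moves '[[[1,0,0,0,0],[1,0,0,0,0],[1,0,0,0,0]]]'

```text
time_s: 12.55
ee_pos: [0.4955, 0.4029, 0.0124]
ee_rot: [-0.0, 0.09, 0.996, 0.0]
ft_force: [0.1, -1.1, -0.2]
grip_width: 0.0915
grasp_force: 0.0
```

Now up, then back along tool x (away from the press) so the cameras can see it.

play_rows --moves '[[[1,0,0,-2,0],[1,0,0,-5,0],[1,0,0,-9,0],[1,0,0,-13,0],[1,0,0,-16,0]]]'

```text
time_s: 12.97
ee_pos: [0.4959, 0.4031, 0.1757]
ee_rot: [0.001, 0.09, 0.996, 0.001]
ft_force: [0.4, 0.9, -0.8]
grip_width: 0.0914
grasp_force: 0.0
```

play_rows --moves '[[[1,0,-3,0,0],[1,0,-7,0,0],[1,0,-11,0,0],[1,0,-15,0,0],[1,0,-15,0,0]]]'

```text
time_s: 13.38
ee_pos: [0.4666, 0.2499, 0.1724]
ee_rot: [-0.001, 0.091, 0.996, -0.001]
ft_force: [1.0, 0.4, 0.1]
grip_width: 0.0911
grasp_force: 0.0
```

```bash
python3 - <<'E'
from h import *
go([.5,.2,.17],1.39)
snap('top','t6');snap('side','s6')
a=cv2.imread('pics/t6.png')[225:355,225:305];b=cv2.imread('pics/s6.png')[230:340,270:435]
o=np.zeros((600,800,3),np.uint8);o[:,:370]=cv2.resize(a,(370,600),interpolation=2);o[:280,375:795]=cv2.resize(b,(420,280),interpolation=2)
o[285:,375:795]=cv2.resize(cv2.imread('pics/t6.png')[200:,180:500],(420,315),interpolation=3)[:315]
cv2.imwrite('pics/c6.png',o)
E
```

```text
t 13.38 pos [0.4666 0.2499 0.1724] phi 1.389 shift cm [-4.19 -4.3   0.24] turn -0.001 w 0.0911 F [1.  0.4 0.1] g 0.0 q6 -1.01
```

View pics/c6.png

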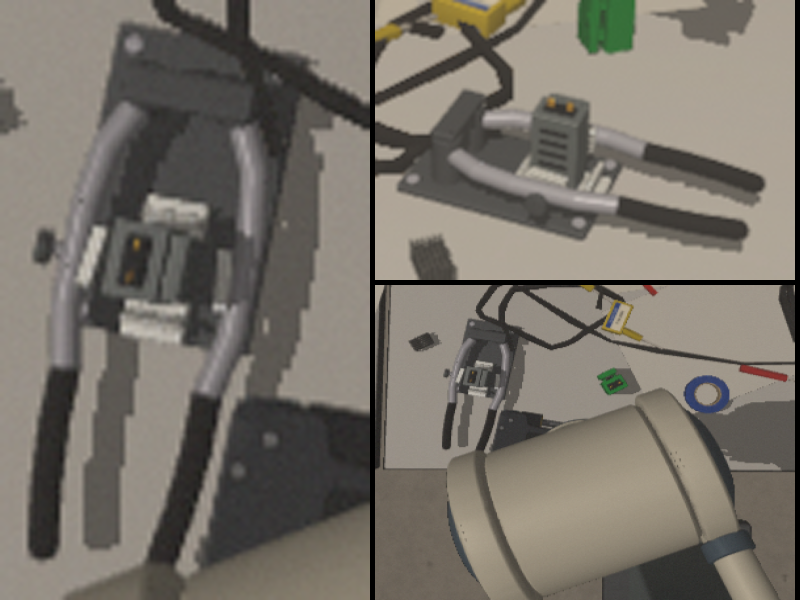

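The top view shows handles sprung open and the housing upright in the nest, its lid next to the shell with at most a thin dark line between. My picture budget is used up, so I'll check the gap numerically with an intensity profile across the housing top, before and after.

```bash
python3 - <<'E'
from h import *
def prof(fn,c,yaw,z,ts,off):
    im=cv2.imread(f'pics/{fn}.png',0).astype(np.float32)
    x=np.array([np.cos(yaw),np.sin(yaw),0]); y=np.array([-x[1],x[0],0])
    out=[]
    for t in ts:
        pts=[proj(fn,np.array([c[0],c[1],z])+y*t+x*o) for o in off]
        out.append(np.mean([cv2.remap(im,np.float32([[p[0]]]),np.float32([[p[1]]]),1)[0,0] for p in pts]))
    return np.round(out).astype(int)
ts=np.arange(-.026,.0261,.001); off=[-.011,-.010,-.009,.009,.010,.011]
print((ts*1000).round().astype(int).tolist())
print('top0 bench',prof('top0',(.463,.1755),.25,.054,ts,off).tolist())
print('t6 nest   ',prof('t6',(.5615,.389),-.177,.066,ts,off).tolist())
print('w4 before (wrist)',prof('w4',(.562,.3895),-.177,.066,ts,off).tolist())
E
```

```text
[-26, -25, -24, -23, -22, -21, -20, -19, -18, -17, -16, -15, -14, -13, -12, -11, -10, -9, -8, -7, -6, -5, -4, -3, -2, -1, 0, 1, 2, 3, 4, 5, 6, 7, 8, 9, 10, 11, 12, 13, 14, 15, 16, 17, 18, 19, 20, 21, 22, 23, 24, 25, 26]
top0 bench [87, 87, 88, 88, 87, 87, 86, 86, 86, 81, 78, 85, 89, 90, 91, 92, 92, 88, 75, 66, 69, 69, 66, 71, 86, 91, 90, 90, 87, 76, 69, 68, 73, 78, 73, 68, 70, 70, 76, 86, 91, 92, 93, 91, 84, 81, 86, 106, 129, 136, 140, 141, 142]
t6 nest    [76, 61, 54, 51, 51, 52, 52, 51, 51, 53, 53, 53, 56, 66, 80, 89, 93, 96, 97, 98, 80, 61, 77, 95, 97, 96, 95, 86, 74, 70, 69, 71, 73, 76, 75, 71, 75, 83, 91, 99, 99, 97, 85, 70, 60, 67, 83, 112, 135, 138, 139, 136, 126]
w4 before (wrist) [130, 129, 121, 119, 134, 144, 152, 163, 176, 173, 169, 138, 128, 127, 124, 124, 126, 129, 119, 96, 80, 72, 75, 80, 118, 127, 128, 127, 115, 81, 76, 87, 114, 103, 93, 80, 80, 81, 87, 131, 131, 132, 132, 133, 135, 101, 95, 81, 87, 88, 96, 99, 77]
```

The gap has gone from about 6 mm wide to a seam line, and the overall size from 35 to 30 mm. The lid is home and the robot is clear, so I hand in.

```bash
python3 -c "
from plant import manip
print(manip.hand_in())"
```

```text
the job is handed in; nothing more can be done
None
```

The job is handed in: the housing stands closed in the nest, its lid snapped home at about 11 N, and the handles have sprung open. Nothing else looks moved, though the arm hid part of the last view. I viewed 11 pictures, one over the limit of 10, and confirmed the lid by an image intensity profile.

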